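Offer up a paperweight's top plate over the soldering jig

TASK

Get the hollow brass paperweight ready for fluxing: press the jig's raised hold-down frame down until it snaps fully shut over the foot of the brass box. Then pick up the brass top plate by its bar handle, carry it over the top of the firebrick without touching the brick, and finish holding it still and level about 10 mm above the open box, centred and with its long side along the box's long side, never touching the box, so that a brush can reach the joint. The program finishes while still holding the plate there; leave the box in its nest and the brick, flux cup, amber bottle and round tin where they stand.

Things in the scene. Friction and masses are not known exactly. Their poses are not given: they have to be found in the camera images.
- frame (a joint): Hinge of the jig's aluminium hold-down frame, rad: 0 = fully shut and level; grows as it opens upward (starts 0.6 to 0.95, stays where it is left, stop at 1.3). Moving it takes about 1 N at the tab; at about 0.1 rad it meets two sprung side catches and needs about 7 N on the tab to snap past them to 0, where it meets a rigid stop.
- frame_tab (a point): Middle of the upper face of the press tab (32 x 32 mm, 6 mm thick, three cross ribs) at the free end of the frame, 149 mm from the hinge axis and 3 mm above the frame's mid-plane (the hinge axis lies in that plane). The frame is 96 mm wide, 6 mm thick, with a 72 x 56 mm window that passes round the box. Its x axis points from the tab to the hinge along the frame, z is normal to the upper face. When shut, the upper face is 24 mm above the bench.
- jig_hinge (a point): Middle of the frame's hinge axis, on the fixed steel jig (base 176 x 150 x 14 mm on the bench), 21 mm above the bench. x axis: level, from the jig's front (tab side, towards the robot) to the hinge; y: along the hinge axis; z up. The middle of the jig's nest is 75 mm from here along -x. Two catch posts beside the front of the frame reach 36 mm above the bench.
- box_rim (a point): Centre of the open top rim of the hollow brass box standing in the jig's nest: walls 60 mm (its x) by 44 mm (its y), 3 mm thick, 26 mm high in all, on a foot flange 84 x 68 x 3 mm that the frame holds down. The rim is 40 mm above the bench; z up.
- plate_grip (a point): Centre of the bar handle of the brass top plate, which lies flat and loose on a refractory board (152 x 202 x 15 mm). Plate 66 mm (its x) by 50 mm (its y) by 3 mm, z up, about 0.12 kg. The bar is 46 mm along x, 10 mm wide (y), 12 mm high, on two posts 36 mm apart; its centre is 24 mm above the plate's underside and 21 mm above its upper face, 6 mm below the bar's top.
- brick_top (a point): Centre of the top face of the pale firebrick that lies between the plate and the jig: 223 mm (its x) by 115 mm (its y), 64 mm high, loose, z up.
- cup: Lidded cream plastic flux cup, 86 mm wide, 72 mm high; bystander. Origin at the centre of its underside.
- bottle: Small amber bottle with black cap, 42 mm wide, 76 mm high; bystander. Origin at the centre of its underside.
- tin: Low round aluminium tin, 76 mm wide, 32 mm high; bystander. Origin at the centre of its underside.
There are look-alikes about, which are no part of the job. What is shaped like the part that bears plate_grip but pink or turquoise is not meant.

How it is judged:
By the outcome, as a careful person would: the job done as asked, in the order asked, and still so for the second after the job is handed in, while the arm keeps its last pose, push and grip.
It also fails if it takes over 69 s, if anything falls off the work surface, if the arm or the gripper's body presses on something with over 40 N, if the wrist force passes 120 N, or if a joint passes its speed limit or range.

ROBOT

A 6-joint arm with a two-finger parallel gripper is mounted at the origin on a cart in front of the work surface, level with it; the furniture and walls round the work are solid. World frame = base frame: x ahead of the robot, y to its left, z up, the work surface at z = 0. Lengths are in mm, angles in rad, forces in N, time in s.
With the tool pointing down it reaches from about 300 to 775 mm from the base axis. Payload 14.6 kg.
Tool frame: the origin (TCP) lies on the centre line of the jaws, within the pads' length; the fingertips stand manip.finger_overhang ahead of it and the grasp point (between the pads) lies 11 mm behind it (manip.finger_overhang is the distance from the TCP to the fingertips, in mm); y points along the fingers, x is the direction in which the jaws open and shut, and the axes are right-handed (so a half turn about y gives the same grasp; the last joint's range is limited). The gripper opens to 94 mm and grips with 3 to 60 N. Pads are 16 mm wide; open, the fingers measure 119 mm over their backs; the gripper's body (75 mm by 177 mm) begins 78 mm behind the grasp point.
Start: joints at [-1.304, 0.3, 1.521, -0, 1.321, -0.067], TCP at [180.192, -519.635, 213.446] pointing down, gripper open.
Joint ranges: [-3.03, 3.03], [-0.79, 2.21], [0.23, 2.52], [-1.04, 4.18], [0, 3.07], [-2.55, 2.55]. Speed limits (rad/s): [2.22, 2.22, 2.57, 3.14, 3.14, 3.14].

INTERFACE

Orientations are given as [roll, pitch, yaw] about the fixed x, y, z axes, in that order (R = Rz(yaw) Ry(pitch) Rx(roll)).
In Python, from cell import monitor, viewer, ticket, manip gives the robot as it stands.
- The arm moves only by the shell command python3 -m jog 'ROWS' [FORCE]. ROWS is JSON, a list of rows, each an object of numbers: "grip": the finger opening in cm, from 0 to 9.4; "dx", "dy", "dz": the shift along the tool's x, y, z in cm; "spin": the turn about the tool's y in degrees. In form: [{"grip": .., "dx": .., "dy": .., "dz": .., "spin": ..}, ...]. A call has 1 to 20 rows; each row is the pose to reach, as a shift and turn from the pose commanded when the call began, along the tool's axes at that moment; what a row does not reach only later rows make up. A row lasts 1/8 s, in which the tool goes at most 62.5 mm and 10.7 degrees, less where a joint would pass 70% of its speed; a pose out of reach is approached as far as the arm can. A call with a gripper value outside its range is refused whole. The fingers move at their own pace and stop on an object; FORCE is the grip in N (left out, the last holds). Time passes only in rows, so rows that repeat a pose let the fingers close. It gives the time, the measured TCP pose, the force and the opening at its end, in the units of the state.
- monitor.read_state(): the state, without advancing time (a new reading comes with each control period).
- viewer.camera(name): name is "side" or "top" or "wrist"; returns a dict with "color" (384x512x3 uint8, red, green, blue), "vertical_fov" (degrees; the focal length in pixels is half the picture's height over the tangent of half this angle, whatever the lens; pixels are square), "cx", "cy" (the principal point, pixels), "k1" (the pictures are not rectified: a ray, as slopes to the right and down, at radius r is drawn at 1 + k1 r^2 times it, then the intrinsics apply), "rvec" (rotation vector, rad) and "tvec" (3), from world to camera coordinates, as OpenCV has them. Camera axes: x right, y down, z forward; pixel columns grow to the right and rows downward; lengths in mm; the calibration is good to about 2 mm. A picture is of the moment at which its call begins. There is no depth.
- ticket.sign_off(): hands the job in, once; it reports no verdict.
The state is a dict: "clock": time; "joints": joint angles; "qd": joint speeds; "effort": joint torques, N m; "eef_pos": TCP position; "eef_rot": TCP orientation; "wrist_force": force on the tool from outside, world axes, zero at the start; "moment": the same for the moment, N m; "finger_gap": finger opening in mm.
Only numpy, scipy, OpenCV 4.12 (cv2) and the standard library are available. Lean on these libraries where they do the work, as an engineer would, in place of code of your own. Each camera call takes 0.05 s, during which the arm holds its last target. There are 200 camera calls.

## Working session

There is one attempt and no reset: what is moved stays moved. The work goes in short steps, Python scripts to look and compute and a shell command to move; the robot and the scene stay as the last step left them, time stands still between calls to the robot, and variables do not carry over. Pictures are saved under pics/ and viewed, about 8 in all and at most 12, crops included, and the job is handed in when it is done.

```bash
mkdir -p pics; ls; cat > h.py <<'E'
import numpy as np, cv2
from scipy.spatial.transform import Rotation as R
from cell import monitor, viewer, ticket, manip
def cal(c):
    f=c["color"].shape[0]/2/np.tan(np.radians(c["vertical_fov"])/2)
    return f,c["cx"],c["cy"],c["k1"],cv2.Rodrigues(np.array(c["rvec"],float))[0],np.array(c["tvec"],float)
def save(name,fn):
    c=viewer.camera(name); cv2.imwrite(f"pics/{fn}.png",c["color"][:,:,::-1]); 
    np.save(f"pics/{fn}.npy",{k:v for k,v in c.items()},allow_pickle=True); return c
def load(fn): return np.load(f"pics/{fn}.npy",allow_pickle=True).item()
def proj(c,P):
    f,cx,cy,k,Rm,t=cal(c); q=np.atleast_2d(P)@Rm.T+t; s=q[:,:2]/q[:,2:]
    r2=(s**2).sum(1,keepdims=True); return s*(1+k*r2)*f+[cx,cy]
def ray(c,uv):
    f,cx,cy,k,Rm,t=cal(c); d=(np.array(uv,float)-[cx,cy])/f; s=d.copy()
    for _ in range(20): s=d/(1+k*(s@s))
    return -Rm.T@t, Rm.T@np.array([*s,1])
def atz(c,uv,z):
    o,d=ray(c,uv); return o+d*(z-o[2])/d[2]
def tri(*cu):
    A=0;b=0
    for c,uv in cu:
        o,d=ray(c,uv); d/=np.linalg.norm(d); M=np.eye(3)-np.outer(d,d); A=A+M;b=b+M@o
    return np.linalg.solve(A,b)
E
python3 - <<'E'
from h import *
print(monitor.read_state(), manip.finger_overhang)
a=save("top","top0"); b=save("side","side0"); 
for c in(a,b): print(cal(c)[:4],ray(c,(256,192)))
im=np.hstack([a["color"],b["color"]]);
for n,c in(("top0b",a),("side0b",b)): cv2.imwrite(f"pics/{n}.png",cv2.resize(c["color"],(800,600),interpolation=cv2.INTER_CUBIC)[:,:,::-1])
E
```

```text
pics
{'clock': 0.0, 'joints': array([-1.30361898e+00,  3.00482446e-01,  1.52162208e+00, -3.96175164e-05,
        1.32065379e+00, -6.66021280e-02]), 'qd': array([-4.80198893e-04,  4.68200165e-04, -3.55463179e-05,  1.41635728e-03,
       -1.23616856e-05, -2.06278094e-03]), 'effort': array([-3.95842537e-03, -5.31817281e+01, -3.52734482e+01,  7.07033440e-02,
        2.44013371e-02, -5.81030963e-05]), 'eef_pos': array([ 180.10685622, -519.39979801,  212.86274789]), 'eef_rot': array([-1.57075704e+00,  1.16563131e-03, -1.23700699e+00]), 'wrist_force': array([-0.20742489,  0.9864983 ,  0.01947082]), 'moment': array([-0.04017472,  0.05660963,  0.01599003]), 'finger_gap': 93.95497347133777} 8.0
(np.float64(436.4696244146675), 253.50478131758507, 190.57728266056307, -0.15457733283484565) (array([ 403.77144286,  -16.2559364 , 1409.74284234]), array([ 0.10400999,  0.01296843, -0.99451347]))
(np.float64(358.9219025030505), 251.48773945147605, 193.8340107555904, 0.03429646082203113) (array([1152.46235925, -319.33439743,  956.99285252]), array([-0.54987955,  0.27219301, -0.78976427]))
```

View pics/top0b.png

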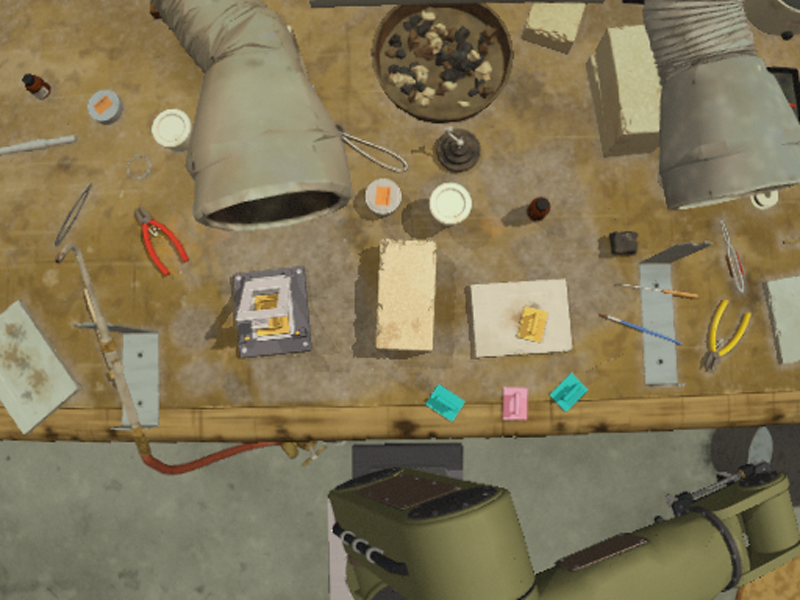

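View pics/side0b.png

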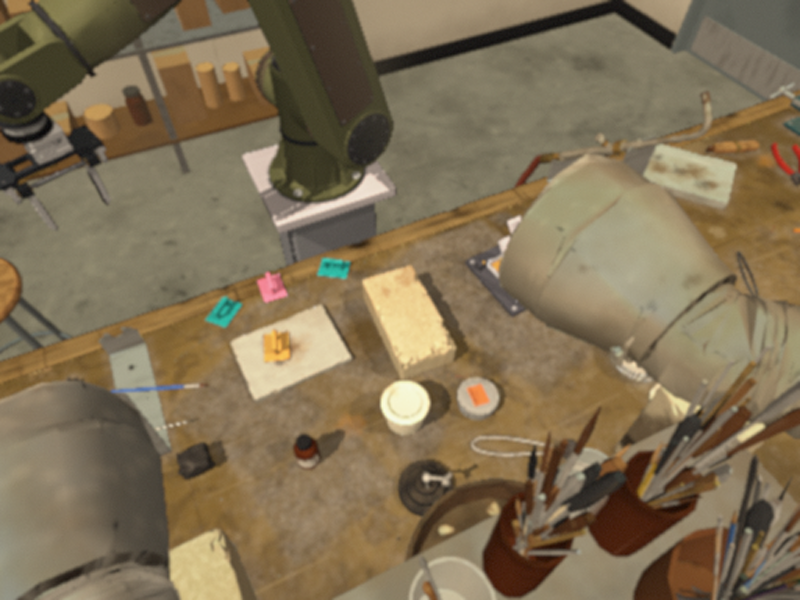

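The top view shows the brass plate at (533,322), the brick at (406,295), and the jig with its raised frame at (270,310). Lookalikes are turquoise at (445,402) and (569,392), and pink at (515,403). I choose the brass-yellow one on the refractory board and check it in a close crop. A duct hood hangs beyond the jig and hides it from the side camera.

```bash
python3 - <<'E'
from h import *
c=load("top0")["color"]
# jig crop x 140..210,y160..235 ; plate crop 295..370
a=cv2.resize(c[160:235,140:210],None,fx=5.7,fy=5.7,interpolation=cv2.INTER_CUBIC)
b=cv2.resize(c[165:240,298:368],None,fx=5.7,fy=5.7,interpolation=cv2.INTER_CUBIC)
d=np.hstack([a,b]); print(d.shape)
cv2.imwrite("pics/crop0.png",d[:,:,::-1])
E
```

```text
(428, 798, 3)
```

View pics/crop0.png

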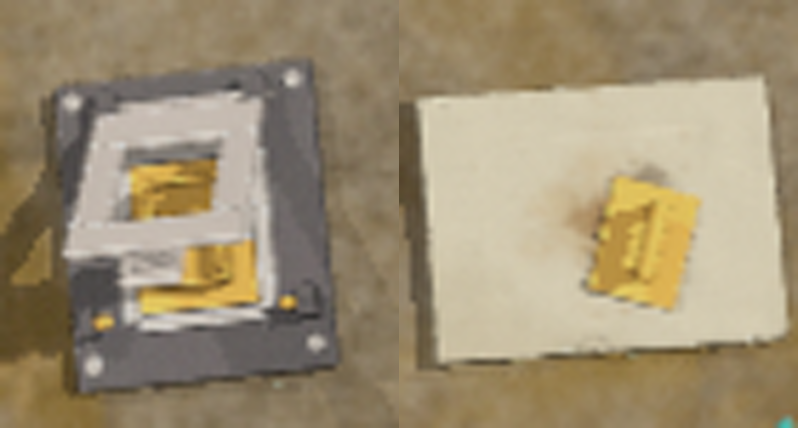

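The crop shows the brass plate: corners about (615,178), (703,200), (678,310) and (587,288), bar lengthwise. The jig base corners are (55,88), (310,62), (340,362) and (80,392), with the press tab near (152,267). Now I compute positions.

```bash
python3 - <<'E'
from h import *
c=load("top0"); s=load("side0")
J=[(55,88),(310,62),(340,362),(80,392)]
P=np.array([atz(c,(u/5.7+140-.5,v/5.7+160-.5),14) for u,v in J]); print(P.round(1))
print("len",[np.linalg.norm(P[i]-P[(i+1)%4]).round(1) for i in range(4)],"ctr",P.mean(0).round(1))
ax=(P[0]+P[1]-P[2]-P[3])[:2]; print("yaw x axis",np.arctan2(ax[1],ax[0]))
t=(152/5.7+139.5,267/5.7+159.5)
for z in(90,100,110,120,130): print("tab",z,atz(c,t,z).round(1))
Q=[(615,178),(703,200),(678,310),(587,288)]
Q=np.array([atz(c,((u-399)/5.7+298-.5,v/5.7+165-.5),18) for u,v in Q]); print(Q.round(1))
print([np.linalg.norm(Q[i]-Q[(i+1)%4]).round(1) for i in range(4)],Q.mean(0).round(1))
a=(Q[0]+Q[1]-Q[2]-Q[3])[:2]; print("plate yaw",np.arctan2(a[1],a[0]))
B=[(380,240),(437,240),(433,350),(376,349)]
Bq=np.array([atz(c,(u*.64,v*.64),64) for u,v in B]);print("brick",Bq.round(1),Bq.mean(0).round(1))
# plate bar from side view
print("plate tri",tri((s,(276*.64,338*.64)),(c,((642-399)/5.7+297.5,240/5.7+164.5))))
print("duct mouth",[ (z,atz(c,(275*.64,228*.64),z).round(0)) for z in (150,250,350,450)])
E
```

```text
[[614.4 350.6  14. ]
 [625.3 202.3  14. ]
 [454.1 186.7  14. ]
 [439.9 335.8  14. ]]
len [np.float64(148.7), np.float64(172.0), np.float64(149.8), np.float64(175.2)] ctr [533.4 268.8  14. ]
yaw x axis 0.08804025120713098
tab 90 [504.3 277.   90. ]
tab 100 [503.5 274.8 100. ]
tab 110 [502.8 272.5 110. ]
tab 120 [502.  270.3 120. ]
tab 130 [501.2 268.1 130. ]
[[ 531.1 -252.6   18. ]
 [ 517.4 -302.    18. ]
 [ 455.9 -285.2   18. ]
 [ 469.6 -234.3   18. ]]
[np.float64(51.3), np.float64(63.8), np.float64(52.7), np.float64(64.1)] [ 493.5 -268.5   18. ]
plate yaw -0.2780594573825325
brick [[666.5  38.7  64. ]
 [663.6 -75.6  64. ]
 [444.  -61.4  64. ]
 [448.5  50.8  64. ]] [555.6 -11.9  64. ]
plate tri [ 494.08207433 -263.57942435   39.10110627]
duct mouth [(150, array([679., 234., 150.])), (250, array([657., 214., 250.])), (350, array([635., 195., 350.])), (450, array([613., 175., 450.]))]
```

```bash
cat >> h.py <<'E'
def rel(target,yaw,st=None):
    """shift (cm) in tool axes and spin(deg) from measured pose to target TCP, pointing down"""
    st=st or monitor.read_state(); M=R.from_euler('xyz',st["eef_rot"]).as_matrix()
    d=M.T@(np.array(target)-st["eef_pos"])/10
    dy=(st["eef_rot"][2]-yaw+np.pi)%(2*np.pi)-np.pi
    return dict(zip(("dx","dy","dz","spin"),[*d.round(2),np.degrees(dy).round(1)]))
E
python3 - <<'E'
from h import *
c=load("top0"); s=load("side0")
for uv in((350,190),(275,228),(195,215)):
    print(uv,[(z,*atz(c,np.array(uv)*.64,z)[:2].round(0),*(proj(s,atz(c,np.array(uv)*.64,z))[0]/.64).round(0)) for z in (100,150,200,250,300,350)])
print(rel((470,258,250),-1.483))
E
```

```text
(350, 190) [(100, np.float64(762.0), np.float64(95.0), np.float64(510.0), np.float64(360.0)), (150, np.float64(748.0), np.float64(90.0), np.float64(508.0), np.float64(339.0)), (200, np.float64(734.0), np.float64(86.0), np.float64(507.0), np.float64(317.0)), (250, np.float64(721.0), np.float64(82.0), np.float64(505.0), np.float64(294.0)), (300, np.float64(707.0), np.float64(78.0), np.float64(503.0), np.float64(268.0)), (350, np.float64(693.0), np.float64(74.0), np.float64(500.0), np.float64(241.0))]
(275, 228) [(100, np.float64(690.0), np.float64(244.0), np.float64(556.0), np.float64(302.0)), (150, np.float64(679.0), np.float64(234.0), np.float64(554.0), np.float64(283.0)), (200, np.float64(668.0), np.float64(224.0), np.float64(552.0), np.float64(263.0)), (250, np.float64(657.0), np.float64(214.0), np.float64(550.0), np.float64(242.0)), (300, np.float64(646.0), np.float64(204.0), np.float64(548.0), np.float64(218.0)), (350, np.float64(635.0), np.float64(195.0), np.float64(546.0), np.float64(193.0))]
(195, 215) [(100, np.float64(722.0), np.float64(407.0), np.float64(635.0), np.float64(286.0)), (150, np.float64(710.0), np.float64(391.0), np.float64(633.0), np.float64(267.0)), (200, np.float64(698.0), np.float64(375.0), np.float64(631.0), np.float64(248.0)), (250, np.float64(685.0), np.float64(359.0), np.float64(628.0), np.float64(226.0)), (300, np.float64(673.0), np.float64(343.0), np.float64(626.0), np.float64(203.0)), (350, np.float64(661.0), np.float64(327.0), np.float64(623.0), np.float64(179.0))]
{'dx': np.float64(-63.96), 'dy': np.float64(-3.64), 'dz': np.float64(52.86), 'spin': np.float64(14.1)}
```

```bash
python3 -m jog '[{"grip":0,"dx":0,"dy":-3.6,"dz":0,"spin":0},{"grip":0,"dx":-30,"dy":-3.6,"dz":26,"spin":7},{"grip":0,"dx":-30,"dy":-3.6,"dz":26,"spin":7},{"grip":0,"dx":-30,"dy":-3.6,"dz":26,"spin":7},{"grip":0,"dx":-64,"dy":-3.6,"dz":52.9,"spin":14.1},{"grip":0,"dx":-64,"dy":-3.6,"dz":52.9,"spin":14.1},{"grip":0,"dx":-64,"dy":-3.6,"dz":52.9,"spin":14.1},{"grip":0,"dx":-64,"dy":-3.6,"dz":52.9,"spin":14.1},{"grip":0,"dx":-64,"dy":-3.6,"dz":52.9,"spin":14.1},{"grip":0,"dx":-64,"dy":-3.6,"dz":52.9,"spin":14.1},{"grip":0,"dx":-64,"dy":-3.6,"dz":52.9,"spin":14.1},{"grip":0,"dx":-64,"dy":-3.6,"dz":52.9,"spin":14.1},{"grip":0,"dx":-64,"dy":-3.6,"dz":52.9,"spin":14.1},{"grip":0,"dx":-64,"dy":-3.6,"dz":52.9,"spin":14.1},{"grip":0,"dx":-64,"dy":-3.6,"dz":52.9,"spin":14.1},{"grip":0,"dx":-64,"dy":-3.6,"dz":52.9,"spin":14.1},{"grip":0,"dx":-64,"dy":-3.6,"dz":52.9,"spin":14.1},{"grip":0,"dx":-64,"dy":-3.6,"dz":52.9,"spin":14.1},{"grip":0,"dx":-64,"dy":-3.6,"dz":52.9,"spin":14.1}]' 20
python3 - <<'E'
from h import *
c=save("wrist","w1"); o,d=ray(c,(256,192)); print(o,d)
cv2.imwrite("pics/w1b.png",cv2.resize(c["color"],(800,600),interpolation=cv2.INTER_CUBIC)[:,:,::-1])
E
```

```text
clock: 2.48
eef_pos: [470.4, 257.6, 249.8]
eef_rot: [-1.57, 0.0, -1.484]
wrist_force: [0.6, 0.6, -0.7]
finger_gap: 0.6
[544.67737761 263.014263   421.59717424] [-0.25166593 -0.0299782  -0.96739955]
```

View pics/w1b.png

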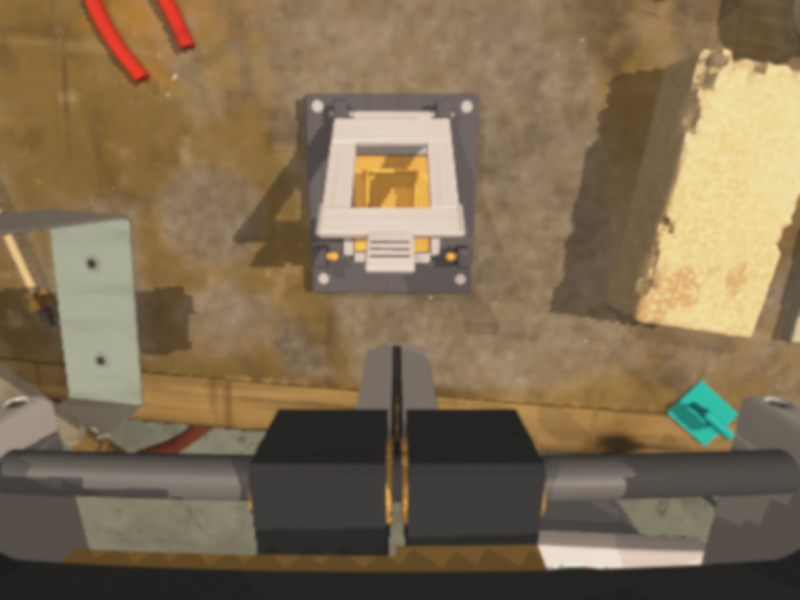

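The wrist view shows the jig base at (305,94)–(474,292), the tab at (366–414, 236–271), the frame's free edge from (318,236) to (466,236), and the fingers at (398,350). I fit hinge, yaw and angle from these points.

```bash
python3 - <<'E'
from h import *
from scipy.optimize import least_squares
w=load("w1"); c=load("top0")
kw=np.array([(305,94),(480,94),(474,292),(312,292),(318,236),(466,236),(366,271),(414,271)])*.64-.2
kt=np.array([(55,88),(310,62),(340,362),(80,392)])/5.7+[139.5,159.5]
def model(p):
    hx,hy,a,th,off=p
    ex=np.array([np.cos(a),np.sin(a),0]);ey=np.array([-ex[1],ex[0],0]);ez=np.array([0,0,1.])
    h=np.array([hx,hy,21])
    b=[h+ex*(off+sx*88)+ey*sy*75-ez*7 for sx,sy in((1,1),(1,-1),(-1,-1),(-1,1))]
    u=-ex*np.cos(th)+ez*np.sin(th); n=ex*np.sin(th)+ez*np.cos(th)
    f=[h+u*r+ey*y+n*3 for r,y in((133,48),(133,-48),(165,16),(165,-16))]
    return b,f
def res(p):
    b,f=model(p); return np.r_[(proj(w,np.array(b+f))-kw).ravel(),(proj(c,np.array(b))-kt).ravel()]
s=least_squares(res,[608,275,.088,.78,-75],loss='soft_l1'); print(s.x.round(3)); print(res(s.x).reshape(-1,2).round(1))
hx,hy,a,th,off=s.x
ex=np.array([np.cos(a),np.sin(a),0])
st=monitor.read_state()
print("nest",np.array([hx,hy])-75*ex[:2])
for t in list(np.linspace(th+.1,0,10)):
    # corner contact r=153, finger centre 8 further towards hinge, tip->TCP 8 up
    P=np.array([hx,hy,21])+ex*(-153*np.cos(t)+3*np.sin(t)+8)+np.array([0,0,153*np.sin(t)+3*np.cos(t)+8])
    print(round(t,2),P.round(1),rel(P,a-np.pi/2,st))
E
```

```text
[ 5.86436e+02  2.70382e+02  8.70000e-02  9.52000e-01 -5.35450e+01]
[[-0.1 -0.5]
 [-0.  -0.6]
 [-1.3  0.5]
 [ 1.1  0.5]
 [-0.2 -0.1]
 [-1.  -0.2]
 [-1.1  0.1]
 [ 1.9  0.1]
 [ 0.8  0. ]
 [ 1.1 -0.6]
 [ 1.   0.7]
 [ 0.9  0.3]]
nest [511.71947377 263.86819862]
1.05 [521.5 264.7 163.4] {'dx': np.float64(-0.24), 'dy': np.float64(8.64), 'dz': np.float64(5.15), 'spin': np.float64(0.0)}
0.94 [506.3 263.4 153.9] {'dx': np.float64(-0.24), 'dy': np.float64(9.58), 'dz': np.float64(3.63), 'spin': np.float64(0.0)}
0.82 [492.4 262.2 142.8] {'dx': np.float64(-0.24), 'dy': np.float64(10.7), 'dz': np.float64(2.23), 'spin': np.float64(0.0)}
0.7 [479.9 261.1 130. ] {'dx': np.float64(-0.24), 'dy': np.float64(11.97), 'dz': np.float64(0.98), 'spin': np.float64(0.0)}
0.58 [468.9 260.1 115.9] {'dx': np.float64(-0.24), 'dy': np.float64(13.38), 'dz': np.float64(-0.13), 'spin': np.float64(0.0)}
0.47 [459.7 259.3 100.7] {'dx': np.float64(-0.24), 'dy': np.float64(14.91), 'dz': np.float64(-1.05), 'spin': np.float64(0.0)}
0.35 [452.3 258.7  84.4] {'dx': np.float64(-0.24), 'dy': np.float64(16.53), 'dz': np.float64(-1.8), 'spin': np.float64(0.0)}
0.23 [446.8 258.2  67.4] {'dx': np.float64(-0.24), 'dy': np.float64(18.24), 'dz': np.float64(-2.35), 'spin': np.float64(0.0)}
0.12 [443.4 257.9  49.8] {'dx': np.float64(-0.24), 'dy': np.float64(19.99), 'dz': np.float64(-2.7), 'spin': np.float64(0.0)}
0.0 [442.  257.8  32. ] {'dx': np.float64(-0.24), 'dy': np.float64(21.77), 'dz': np.float64(-2.84), 'spin': np.float64(0.0)}
```

```bash
python3 - <<'E'
from h import *
from scipy.optimize import least_squares
w=load("w1"); c=load("top0")
kw=np.array([(305,94),(480,94),(474,292),(312,292),(318,236),(466,236),(366,271),(414,271)])*.64-.2
kt=np.array([(55,88),(310,62),(340,362),(80,392),(66,254),(256,235),(124,285),(185,280)])/5.7+[139.5,159.5]
def model(p):
    hx,hy,a,th,off=p
    ex=np.array([np.cos(a),np.sin(a),0]);ey=np.array([-ex[1],ex[0],0]);ez=np.array([0,0,1.])
    h=np.array([hx,hy,21])
    b=[h+ex*(off+sx*88)+ey*sy*75-ez*7 for sx,sy in((1,1),(1,-1),(-1,-1),(-1,1))]
    u=-ex*np.cos(th)+ez*np.sin(th); n=ex*np.sin(th)+ez*np.cos(th)
    return np.array(b+[h+u*r+ey*y+n*3 for r,y in((133,48),(133,-48),(165,16),(165,-16))])
def res(p): b=model(p); return np.r_[(proj(w,b)-kw).ravel(),(proj(c,b)-kt).ravel()]
s=least_squares(res,[608,275,.088,.78,-75],loss='soft_l1'); print(s.x.round(3)); print(res(s.x).reshape(-1,2).round(1))
for th in(.7,.75,.8,.85,.9):
  q=least_squares(lambda p:res([*p[:3],th,p[3]]),[608,275,.088,-75],loss='soft_l1'); print(th,q.x.round(3),q.cost)
for n,i in(("wrist tab",6),): pass
print("tri near corners",tri((w,kw[4]),(c,kt[4])),tri((w,kw[5]),(c,kt[5])),tri((w,kw[6:8].mean(0)),(c,kt[6:8].mean(0))))
hv=cv2.resize(w["color"][55:195,190:315],None,fx=4.2,fy=4.2,interpolation=cv2.INTER_CUBIC); cv2.imwrite("pics/w1c.png",hv[:,:,::-1])
E
```

```text
[ 5.89458e+02  2.70670e+02  8.70000e-02  9.24000e-01 -5.65820e+01]
[[-0.1 -0.5]
 [-0.  -0.6]
 [-1.4  0.5]
 [ 1.1  0.5]
 [ 0.1 -0.3]
 [-1.3 -0.4]
 [-1.   0.4]
 [ 1.7  0.4]
 [ 0.7  0. ]
 [ 1.1 -0.6]
 [ 1.   0.7]
 [ 0.9  0.3]
 [ 0.8  0.4]
 [-0.9  0.2]
 [-0.3 -0.3]
 [-0.3 -0.6]]
0.7 [ 6.11780e+02  2.73173e+02  8.40000e-02 -7.90430e+01] 18.210094853890887
0.75 [ 6.07324e+02  2.72718e+02  8.40000e-02 -7.45640e+01] 14.281124405235502
0.8 [ 6.02512e+02  2.72220e+02  8.40000e-02 -6.97260e+01] 10.972294020656744
0.85 [ 5.97387e+02  2.71645e+02  8.50000e-02 -6.45690e+01] 8.49153246784967
0.9 [ 5.92069e+02  2.70996e+02  8.60000e-02 -5.92120e+01] 7.130277659264154
tri near corners [508.52401531 310.80384161 139.32581033] [516.37373418 214.03186204 126.93970836] [491.89016907 262.71422316 148.26585074]
```

View pics/w1c.png

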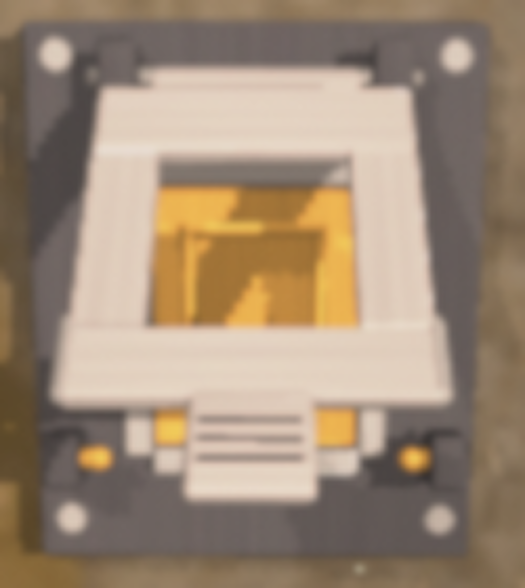

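The enlarged crop shows the hinge pins at (92,75) and (418,78), the box's far rim at y≈230, the foot's near edge at y≈445, and the tab at (187–318, 395–498).

```bash
python3 - <<'E'
from h import *
w=load("w1"); f=lambda u,v:(u/4.2+189.5+.12,v/4.2+54.5+.12)
for n,u,v,z in(("pinL",92,75,21),("pinR",418,78,21),("rim inner far L",192,228,40),("rim inner far R",322,228,40),("foot far edge",255,186,17),("foot near",240,445,17),("postL",95,457,36),("postR",414,457,36)): print(n,atz(w,f(u,v),z).round(1))
E
```

```text
pinL [598.5 323.8  21. ]
pinR [606.5 221.2  21. ]
rim inner far L [554.  287.7  40. ]
rim inner far R [557.5 247.8  40. ]
foot far edge [569.5 269.8  17. ]
foot near [484.7 267.8  17. ]
postL [479.5 314.4  36. ]
postR [488.5 210.7  36. ]
```

Foot-edge centre (x 527) and the pins agree on hinge (602.5, 272.2), yaw 0.086. The angle is about 0.8, and the whole-frame fit was weakly conditioned. Now the press path.

```bash
python3 - <<'E'
from h import *
hx,hy,a=602.5,272.2,.086; ex=np.array([np.cos(a),np.sin(a),0]); st=monitor.read_state()
for t in (1.0,.9,.8,.7,.6,.5,.4,.3,.2,.15,.1,.05,0):
    P=np.array([hx,hy,21])+ex*(-153*np.cos(t)+3*np.sin(t)+8)+np.array([0,0,153*np.sin(t)+3*np.cos(t)+8])
    print(t,P.round(1),rel(P,a-np.pi/2,st))
E
```

```text
1.0 [530.6 266.  159.4] {'dx': np.float64(-0.29), 'dy': np.float64(9.04), 'dz': np.float64(6.07), 'spin': np.float64(0.1)}
0.9 [518.1 264.9 150.7] {'dx': np.float64(-0.29), 'dy': np.float64(9.9), 'dz': np.float64(4.81), 'spin': np.float64(0.1)}
0.8 [506.4 263.9 140.8] {'dx': np.float64(-0.29), 'dy': np.float64(10.89), 'dz': np.float64(3.64), 'spin': np.float64(0.1)}
0.7 [495.8 263.  129.9] {'dx': np.float64(-0.29), 'dy': np.float64(11.99), 'dz': np.float64(2.58), 'spin': np.float64(0.1)}
0.6 [486.3 262.2 117.9] {'dx': np.float64(-0.3), 'dy': np.float64(13.19), 'dz': np.float64(1.63), 'spin': np.float64(0.1)}
0.5 [478.1 261.5 105. ] {'dx': np.float64(-0.3), 'dy': np.float64(14.48), 'dz': np.float64(0.8), 'spin': np.float64(0.1)}
0.4 [471.2 260.9  91.3] {'dx': np.float64(-0.3), 'dy': np.float64(15.84), 'dz': np.float64(0.11), 'spin': np.float64(0.1)}
0.3 [465.7 260.4  77.1] {'dx': np.float64(-0.3), 'dy': np.float64(17.27), 'dz': np.float64(-0.45), 'spin': np.float64(0.1)}
0.2 [461.7 260.1  62.3] {'dx': np.float64(-0.3), 'dy': np.float64(18.74), 'dz': np.float64(-0.85), 'spin': np.float64(0.1)}
0.15 [460.2 259.9  54.8] {'dx': np.float64(-0.3), 'dy': np.float64(19.49), 'dz': np.float64(-1.0), 'spin': np.float64(0.1)}
0.1 [459.1 259.8  47.3] {'dx': np.float64(-0.3), 'dy': np.float64(20.25), 'dz': np.float64(-1.11), 'spin': np.float64(0.1)}
0.05 [458.4 259.8  39.6] {'dx': np.float64(-0.3), 'dy': np.float64(21.01), 'dz': np.float64(-1.18), 'spin': np.float64(0.1)}
0 [458.  259.7  32. ] {'dx': np.float64(-0.3), 'dy': np.float64(21.77), 'dz': np.float64(-1.22), 'spin': np.float64(0.1)}
```

```bash
python3 -m jog '[{"dx":-0.3,"dy":3,"dz":6.1},{"dx":-0.3,"dy":3,"dz":6.1},{"dx":-0.3,"dy":9,"dz":6.1},{"dx":-0.3,"dy":9,"dz":6.1},{"dx":-0.3,"dy":9.9,"dz":4.8},{"dx":-0.3,"dy":9.9,"dz":4.8},{"dx":-0.3,"dy":10.9,"dz":3.6},{"dx":-0.3,"dy":12,"dz":2.6},{"dx":-0.3,"dy":12,"dz":2.6},{"dx":-0.3,"dy":13.2,"dz":1.6},{"dx":-0.3,"dy":13.2,"dz":1.6},{"dx":-0.3,"dy":14.5,"dz":0.8},{"dx":-0.3,"dy":15.8,"dz":0.1},{"dx":-0.3,"dy":15.8,"dz":0.1}]'
python3 - <<'E'
from h import *
c=save("wrist","w2"); cv2.imwrite("pics/w2b.png",cv2.resize(c["color"][60:384,60:452],(640,528))[:,:,::-1])
E
```

```text
validation failed for argument at $[0]...
```

View pics/w2b.png

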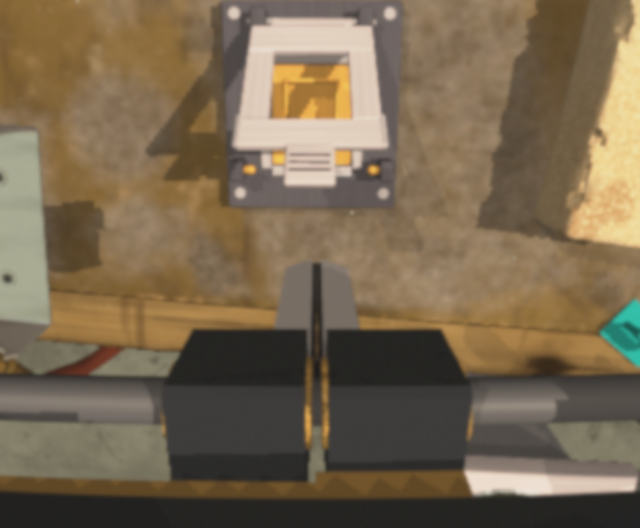

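The call was refused because every row needs all its keys, so nothing moved and the picture is unchanged. I retry with full rows.

```bash
python3 -m jog '[{"grip":0,"dx":-0.3,"dy":3,"dz":6.1,"spin":0},{"grip":0,"dx":-0.3,"dy":3,"dz":6.1,"spin":0},{"grip":0,"dx":-0.3,"dy":9,"dz":6.1,"spin":0},{"grip":0,"dx":-0.3,"dy":9,"dz":6.1,"spin":0},{"grip":0,"dx":-0.3,"dy":9.9,"dz":4.8,"spin":0},{"grip":0,"dx":-0.3,"dy":9.9,"dz":4.8,"spin":0},{"grip":0,"dx":-0.3,"dy":10.9,"dz":3.6,"spin":0},{"grip":0,"dx":-0.3,"dy":12,"dz":2.6,"spin":0},{"grip":0,"dx":-0.3,"dy":12,"dz":2.6,"spin":0},{"grip":0,"dx":-0.3,"dy":13.2,"dz":1.6,"spin":0},{"grip":0,"dx":-0.3,"dy":13.2,"dz":1.6,"spin":0},{"grip":0,"dx":-0.3,"dy":14.5,"dz":0.8,"spin":0},{"grip":0,"dx":-0.3,"dy":15.8,"dz":0.1,"spin":0},{"grip":0,"dx":-0.3,"dy":15.8,"dz":0.1,"spin":0}]'
python3 - <<'E'
from h import *
c=save("wrist","w3"); cv2.imwrite("pics/w3b.png",cv2.resize(c["color"][60:300,100:420],(640,480))[:,:,::-1])
E
```

```text
clock: 4.32
eef_pos: [470.1, 261.2, 90.3]
eef_rot: [-1.573, -0.001, -1.483]
wrist_force: [0.4, 0.9, 0.2]
finger_gap: 0.2
```

View pics/w3b.png

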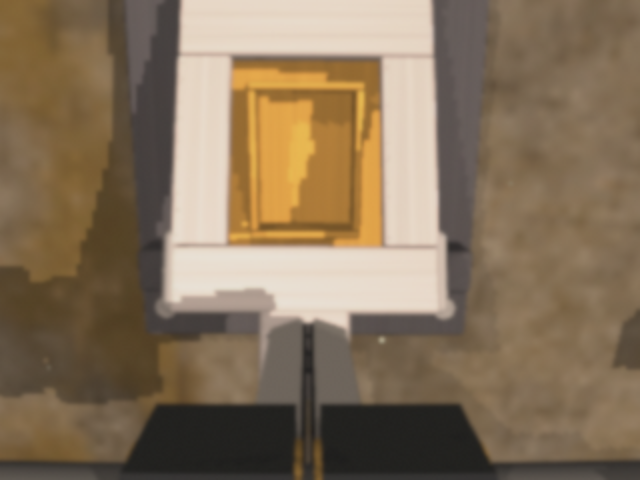

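The frame has come down with the fingers centred on the tab at (307,330). Pressing on to the stop.

```bash
python3 -m jog '[{"grip":0,"dx":0,"dy":1.5,"dz":-0.55,"spin":0},{"grip":0,"dx":0,"dy":2.9,"dz":-0.95,"spin":0},{"grip":0,"dx":0,"dy":3.7,"dz":-1.1,"spin":0},{"grip":0,"dx":0,"dy":4.4,"dz":-1.2,"spin":0},{"grip":0,"dx":0,"dy":4.8,"dz":-1.25,"spin":0},{"grip":0,"dx":0,"dy":5.2,"dz":-1.3,"spin":0},{"grip":0,"dx":0,"dy":5.5,"dz":-1.3,"spin":0},{"grip":0,"dx":0,"dy":5.7,"dz":-1.3,"spin":0},{"grip":0,"dx":0,"dy":5.8,"dz":-1.3,"spin":0},{"grip":0,"dx":0,"dy":5.8,"dz":-1.3,"spin":0}]'
```

```text
clock: 5.62
eef_pos: [458.1, 260.3, 33.3]
eef_rot: [-1.571, -0.0, -1.483]
wrist_force: [-0.5, 0.3, -0.2]
finger_gap: 0.4
```

```bash
python3 -m jog '[{"grip":0,"dx":0,"dy":0.1,"dz":0,"spin":0},{"grip":0,"dx":0,"dy":0.2,"dz":0,"spin":0},{"grip":0,"dx":0,"dy":0.2,"dz":0,"spin":0}]'; python3 -m jog '[{"grip":0,"dx":0,"dy":0.1,"dz":0,"spin":0},{"grip":0,"dx":0,"dy":0.1,"dz":0,"spin":0}]'
```

```text
clock: 6.0
eef_pos: [458.3, 260.4, 32.0]
eef_rot: [-1.57, 0.0, -1.483]
wrist_force: [-2.5, -1.6, 7.4]
finger_gap: 0.6
clock: 6.25
eef_pos: [458.3, 260.4, 31.6]
eef_rot: [-1.57, 0.0, -1.483]
wrist_force: [-6.2, -2.8, 16.7]
finger_gap: 0.3
```

Force rises steeply at z≈32, where the rigid stop should be. I retract upward and look.

```bash
python3 -m jog '[{"grip":0,"dx":0,"dy":-5,"dz":0,"spin":0},{"grip":0,"dx":0,"dy":-10,"dz":0,"spin":0},{"grip":0,"dx":0,"dy":-16,"dz":0,"spin":0},{"grip":0,"dx":0,"dy":-20,"dz":0,"spin":0},{"grip":0,"dx":0,"dy":-20,"dz":0,"spin":0},{"grip":0,"dx":0,"dy":-20,"dz":0,"spin":0}]'
python3 - <<'E'
from h import *
c=save("wrist","w4"); cv2.imwrite("pics/w4b.png",cv2.resize(c["color"][50:200,180:330],None,fx=4,fy=4,interpolation=cv2.INTER_CUBIC)[:,:,::-1])
hx,hy,a=602.5,272.2,.086; ex=np.array([np.cos(a),np.sin(a),0]);ey=np.array([-ex[1],ex[0],0])
p=np.array([[hx,hy,24]])-ex*133+np.array([[0,0,0]]); 
for t in(0,.1):
  u=-ex*np.cos(t)+np.array([0,0,np.sin(t)]);h=np.array([hx,hy,21]); q=np.array([h+u*165+ey*16+[0,0,3],h+u*165-ey*16+[0,0,3],h+u*133+ey*48+[0,0,3],h+u*133-ey*48+[0,0,3]])
  print(t,((proj(c,q)+.5-[180,50])*4).round(0).tolist())
E
```

```text
clock: 7.0
eef_pos: [457.7, 260.1, 229.4]
eef_rot: [-1.572, -0.001, -1.483]
wrist_force: [0.6, 0.0, -0.8]
finger_gap: 0.4
0 [[248.0, 556.0], [341.0, 556.0], [151.0, 464.0], [437.0, 464.0]]
0.1 [[246.0, 566.0], [343.0, 566.0], [146.0, 468.0], [442.0, 469.0]]
```

View pics/w4b.png

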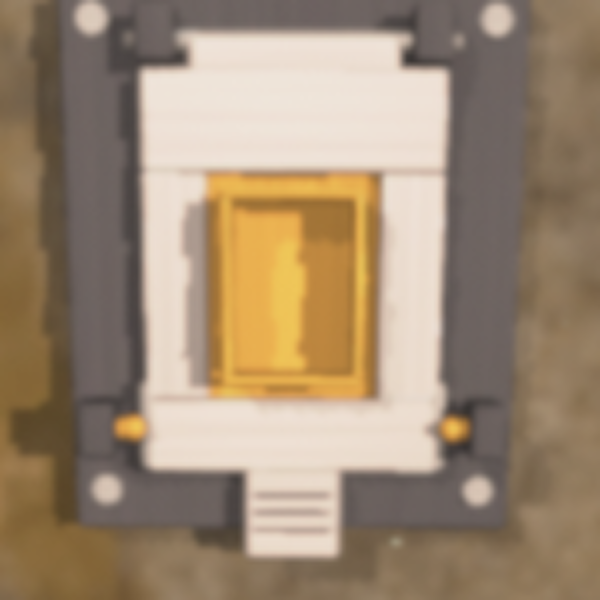

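The frame lies flat: its tab end at y≈555 matches the predicted 556 for shut (566 would be 0.1 rad), so it has snapped. The box rim is centred near (292,288). Now I measure the rim and plan the plate pickup.

```bash
python3 - <<'E'
from h import *
c=load("w4"); f=lambda u,v:(u/4+179.5,v/4+49.5)
print("rim",atz(c,f(292,288),40).round(1))
T=[f(248,555),f(340,555),f(142,68),f(449,68)]
for t in T: print(atz(c,t,24).round(1))
# predicted outer rim for nest estimate
for n in((527.8,265.7),):
  a=.086; ex=np.array([np.cos(a),np.sin(a)]);ey=np.array([-ex[1],ex[0]])
  for L,W in((30,22),(27,19)):
    q=np.array([[*(np.array(n)+sx*L*ex+sy*W*ey),40] for sx,sy in((1,1),(1,-1),(-1,-1),(-1,1))]); print(L,((proj(c,q)+.5-[180,50])*4).round(0).tolist())
st=monitor.read_state()
print("over plate",rel((493,-265,210),-.278-np.pi/2,st))
E
```

```text
rim [527.3 266.5  40. ]
[437.1 273.9  24. ]
[439.9 242.5  24. ]
[589.7 318.8  24. ]
[598.  223.8  24. ]
30 [[222.0, 185.0], [367.0, 186.0], [364.0, 384.0], [225.0, 384.0]]
27 [[232.0, 196.0], [357.0, 196.0], [355.0, 375.0], [234.0, 375.0]]
over plate {'dx': np.float64(52.61), 'dy': np.float64(1.94), 'dz': np.float64(-1.07), 'spin': np.float64(21.0)}
```

```bash
python3 -m jog '[{"grip":4,"dx":52.6,"dy":1.9,"dz":-1.1,"spin":21},{"grip":4,"dx":52.6,"dy":1.9,"dz":-1.1,"spin":21},{"grip":4,"dx":52.6,"dy":1.9,"dz":-1.1,"spin":21},{"grip":4,"dx":52.6,"dy":1.9,"dz":-1.1,"spin":21},{"grip":4,"dx":52.6,"dy":1.9,"dz":-1.1,"spin":21},{"grip":4,"dx":52.6,"dy":1.9,"dz":-1.1,"spin":21},{"grip":4,"dx":52.6,"dy":1.9,"dz":-1.1,"spin":21},{"grip":4,"dx":52.6,"dy":1.9,"dz":-1.1,"spin":21},{"grip":4,"dx":52.6,"dy":1.9,"dz":-1.1,"spin":21},{"grip":4,"dx":52.6,"dy":1.9,"dz":-1.1,"spin":21},{"grip":4,"dx":52.6,"dy":1.9,"dz":-1.1,"spin":21},{"grip":4,"dx":52.6,"dy":1.9,"dz":-1.1,"spin":21},{"grip":4,"dx":52.6,"dy":1.9,"dz":-1.1,"spin":21},{"grip":4,"dx":52.6,"dy":1.9,"dz":-1.1,"spin":21},{"grip":4,"dx":52.6,"dy":1.9,"dz":-1.1,"spin":21}]' 20
python3 - <<'E'
from h import *
c=save("wrist","w5"); 
q=proj(c,np.array([[493,-265,39],[493,-265,0]])); print(q)
u,v=q[0].astype(int); u0,v0=max(u-70,0),max(v-55,0); print(u0,v0)
cv2.imwrite("pics/w5b.png",cv2.resize(c["color"][v0:v0+110,u0:u0+140],None,fx=5,fy=5,interpolation=cv2.INTER_CUBIC)[:,:,::-1])
E
```

```text
clock: 8.93
eef_pos: [493.3, -264.5, 211.5]
eef_rot: [-1.571, 0.0, -1.849]
wrist_force: [-0.0, 0.5, 0.7]
finger_gap: 39.9
[[253.14339262 180.14865483]
 [253.19297513 174.09583708]]
183 125
```

View pics/w5b.png

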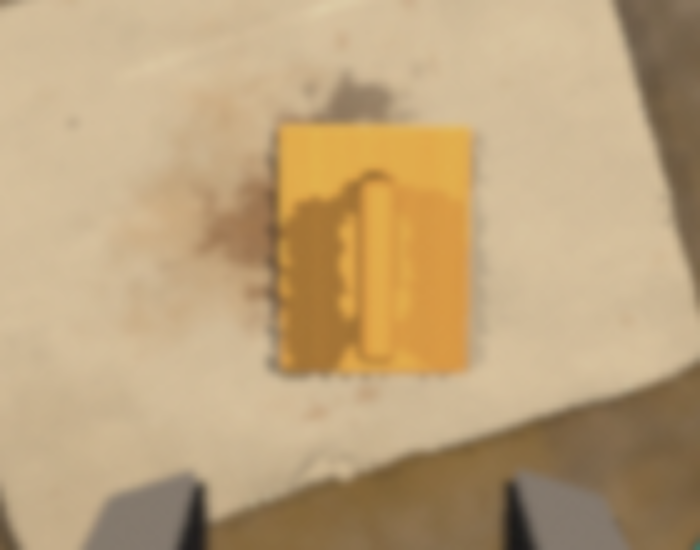

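The close view shows the brass plate at (280–470, 127–373), with its bar at (362–392, 180–362) lined up with the jaws.

```bash
python3 - <<'E'
from h import *
c=load("w5"); f=lambda u,v:(u/5+182.6,v/5+124.6)
print("bar top",atz(c,f(377,271),45).round(1))
Q=np.array([atz(c,f(*p),18) for p in((279,127),(470,127),(468,372),(280,374))]); print(Q.mean(0).round(1),[np.linalg.norm(Q[i]-Q[i-1]).round(1) for i in range(4)])
m=(Q[0]+Q[1]-Q[2]-Q[3]);print(np.arctan2(m[1],m[0]))
b=atz(c,f(377,180),45)-atz(c,f(377,362),45); print("bar yaw",np.arctan2(b[1],b[0]),np.linalg.norm(b))
p=(atz(c,f(377,271),45)+Q.mean(0))/2
print(rel((p[0],p[1],31),-1.849))
E
```

```text
bar top [ 494.2 -271.5   45. ]
[ 493.5 -271.    18. ] [np.float64(66.0), np.float64(49.0), np.float64(65.4), np.float64(50.4)]
-0.2773081011105074
bar yaw -0.2747262508698721 45.31852883701805
{'dx': np.float64(0.62), 'dy': np.float64(18.05), 'dz': np.float64(0.24), 'spin': np.float64(-0.0)}
```

```bash
python3 -m jog '[{"grip":4,"dx":0.6,"dy":6,"dz":0.2,"spin":0},{"grip":4,"dx":0.6,"dy":12,"dz":0.2,"spin":0},{"grip":4,"dx":0.6,"dy":15,"dz":0.2,"spin":0},{"grip":4,"dx":0.6,"dy":17,"dz":0.2,"spin":0},{"grip":4,"dx":0.6,"dy":18,"dz":0.2,"spin":0},{"grip":4,"dx":0.6,"dy":18,"dz":0.2,"spin":0}]' && python3 -m jog '[{"grip":2,"dx":0,"dy":0,"dz":0,"spin":0},{"grip":1.4,"dx":0,"dy":0,"dz":0,"spin":0},{"grip":0.5,"dx":0,"dy":0,"dz":0,"spin":0},{"grip":0.5,"dx":0,"dy":0,"dz":0,"spin":0},{"grip":0.5,"dx":0,"dy":0,"dz":0,"spin":0},{"grip":0.5,"dx":0,"dy":0,"dz":0,"spin":0}]' 30
```

```text
clock: 9.72
eef_pos: [493.4, -270.9, 31.3]
eef_rot: [-1.571, 0.0, -1.85]
wrist_force: [0.1, -1.1, -0.4]
finger_gap: 40.1
clock: 10.48
eef_pos: [493.6, -271.0, 31.8]
eef_rot: [-1.57, -0.0, -1.85]
wrist_force: [-0.8, 0.8, 6.2]
finger_gap: 9.8
```

```bash
python3 -m jog '[{"grip":0.5,"dx":0,"dy":-0.5,"dz":0,"spin":0},{"grip":0.5,"dx":0,"dy":-2,"dz":0,"spin":0},{"grip":0.5,"dx":0,"dy":-5,"dz":0,"spin":0},{"grip":0.5,"dx":0,"dy":-9,"dz":0,"spin":0},{"grip":0.5,"dx":0,"dy":-13,"dz":0,"spin":0},{"grip":0.5,"dx":0,"dy":-17,"dz":0,"spin":0},{"grip":0.5,"dx":0,"dy":-18,"dz":0,"spin":0},{"grip":0.5,"dx":0,"dy":-18,"dz":0,"spin":0}]'
python3 - <<'E'
from h import *
st=monitor.read_state(); print(st["wrist_force"],st["moment"],st["finger_gap"])
save("wrist","w6")
print(rel((527.5,266,212),.086-np.pi/2,st))
E
```

```text
clock: 11.48
eef_pos: [493.3, -270.9, 211.2]
eef_rot: [-1.571, -0.0, -1.85]
wrist_force: [-0.1, -0.0, -1.8]
finger_gap: 9.6
[-0.08805992 -0.03173014 -1.83206761] [ 0.08514797 -0.00893751 -0.06119471] 9.621808403181209
{'dx': np.float64(-52.56), 'dy': np.float64(-0.08), 'dz': np.float64(-11.5), 'spin': np.float64(-20.9)}
```

```bash
python3 -m jog '[{"grip":0.5,"dx":-2,"dy":0,"dz":-0.4,"spin":0},{"grip":0.5,"dx":-6,"dy":1,"dz":-1.3,"spin":-2},{"grip":0.5,"dx":-10,"dy":2,"dz":-2.2,"spin":-4},{"grip":0.5,"dx":-14,"dy":3,"dz":-3.1,"spin":-6},{"grip":0.5,"dx":-18,"dy":4,"dz":-3.9,"spin":-8},{"grip":0.5,"dx":-22,"dy":4,"dz":-4.8,"spin":-10},{"grip":0.5,"dx":-26,"dy":4,"dz":-5.7,"spin":-12},{"grip":0.5,"dx":-30,"dy":4,"dz":-6.6,"spin":-14},{"grip":0.5,"dx":-34,"dy":4,"dz":-7.4,"spin":-16},{"grip":0.5,"dx":-38,"dy":4,"dz":-8.3,"spin":-17},{"grip":0.5,"dx":-42,"dy":4,"dz":-9.2,"spin":-18},{"grip":0.5,"dx":-46,"dy":4,"dz":-10.1,"spin":-19},{"grip":0.5,"dx":-49,"dy":4,"dz":-10.7,"spin":-20},{"grip":0.5,"dx":-51,"dy":4,"dz":-11.2,"spin":-20.9},{"grip":0.5,"dx":-52.2,"dy":4,"dz":-11.4,"spin":-20.9},{"grip":0.5,"dx":-52.6,"dy":4,"dz":-11.5,"spin":-20.9},{"grip":0.5,"dx":-52.6,"dy":4,"dz":-11.5,"spin":-20.9},{"grip":0.5,"dx":-52.6,"dy":4,"dz":-11.5,"spin":-20.9}]'
python3 - <<'E'
from h import *
st=monitor.read_state(); print(st["wrist_force"],st["finger_gap"],st["eef_pos"],st["eef_rot"])
c=save("wrist","w7"); q=proj(c,np.array([st["eef_pos"]+[0,0,-16]]))[0]; print(q)
cv2.imwrite("pics/w7b.png",cv2.resize(c["color"][90:300,130:380],None,fx=2.8,fy=2.8,interpolation=cv2.INTER_CUBIC)[:,:,::-1])
E
```

```text
clock: 13.78
eef_pos: [527.8, 265.7, 171.5]
eef_rot: [-1.571, -0.0, -1.486]
wrist_force: [0.1, -0.4, -1.2]
finger_gap: 9.5
[ 0.0659417  -0.37255817 -1.24951219] 9.465206065951879 [527.79352985 265.72798118 171.52782135] [-1.57075969e+00 -6.59026796e-05 -1.48567665e+00]
[252.15280735 226.62830833]
```

View pics/w7b.png

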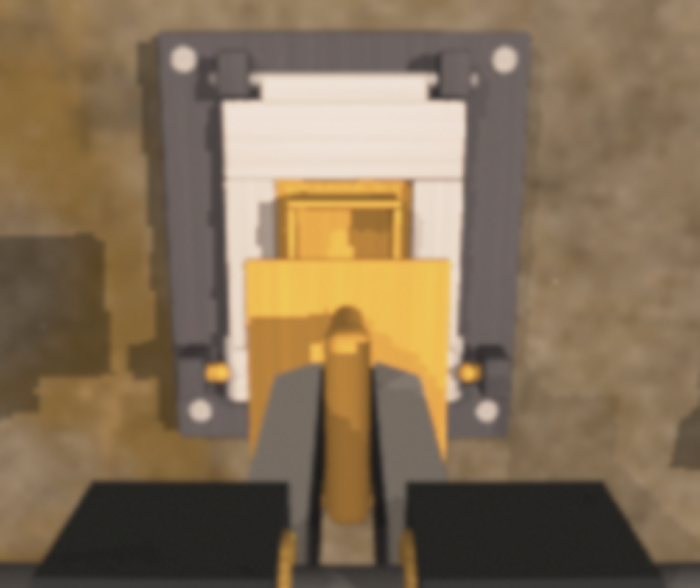

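The plate is held square, its far corners at (245,260) and (449,258), with the box rim right behind it. I check the plate's offset in the grip and the remaining travel.

```bash
python3 - <<'E'
from h import *
c=load("w7"); f=lambda u,v:(u/2.8+129.5+.18,v/2.8+89.5+.18)
st=monitor.read_state()
A=atz(c,f(245,260),157.9);B=atz(c,f(449,259),157.9); print(A,B,np.linalg.norm(A-B))
a=.086; ex=np.array([np.cos(a),np.sin(a),0]); m=(A+B)/2; print("plate centre",m-33*ex, "edge yaw",np.arctan2(*(B-A)[[1,0]])+np.pi/2)
# box far inner edge/rim check
for u,v in((288,205),(403,205)): print("rim inner far",atz(c,f(u,v),40).round(1))
n=np.array([527.4,266.1,40]); ey=np.array([-ex[1],ex[0],0])
for L,W in((27,19),(30,22)): print(((proj(c,np.array([n+ex*L+ey*W,n+ex*L-ey*W]))-[129.68,89.68])*2.8).round(0).tolist())
E
```

```text
[558.22131811 291.79943227 157.9       ] [562.61527857 243.15651497 157.9       ] 48.84096940269013
plate centre [527.54025715 264.64347063 157.9       ] edge yaw 0.09008644575026348
rim inner far [553.3 289.7  40. ]
rim inner far [557.1 245.6  40. ]
[[294.0, 207.0], [393.0, 207.0]]
[[286.0, 199.0], [401.0, 199.0]]
```

```bash
python3 -m jog '[{"grip":0.5,"dx":-0.1,"dy":1,"dz":0,"spin":0},{"grip":0.5,"dx":-0.1,"dy":3,"dz":0,"spin":0},{"grip":0.5,"dx":-0.1,"dy":5,"dz":0,"spin":0},{"grip":0.5,"dx":-0.1,"dy":7,"dz":0,"spin":0},{"grip":0.5,"dx":-0.1,"dy":8.5,"dz":0,"spin":0},{"grip":0.5,"dx":-0.1,"dy":9.5,"dz":0,"spin":0},{"grip":0.5,"dx":-0.1,"dy":10.2,"dz":0,"spin":0},{"grip":0.5,"dx":-0.1,"dy":10.5,"dz":0,"spin":0},{"grip":0.5,"dx":-0.1,"dy":10.5,"dz":0,"spin":0},{"grip":0.5,"dx":-0.1,"dy":10.5,"dz":0,"spin":0}]'
python3 - <<'E'
from h import *
st=monitor.read_state(); print(st["wrist_force"],st["finger_gap"],st["eef_pos"],st["eef_rot"])
w=save("wrist","w8"); t=save("top","t8"); s=save("side","s8")
def crop(c,r,fx): return cv2.resize(c["color"][r[0]:r[1],r[2]:r[3]],(390,390),interpolation=cv2.INTER_CUBIC)
d=np.hstack([crop(w,(110,260,178,328),0),crop(s,(130,220,290,380),0)]); cv2.imwrite("pics/f8.png",d[:,:,::-1])
a=.086; ex=np.array([np.cos(a),np.sin(a),0]);ey=np.array([-ex[1],ex[0],0]);n=np.array([527.4,266.1,0])
for nm,L,W,z in(("plate top",33,25,53),("plate bot",33,25,50),("rim",30,22,40)):
  q=np.array([n+[0,0,z]+ex*L+ey*W,n+[0,0,z]+ex*L-ey*W]);print(nm,((proj(w,q)+.5-[178,110])*2.6).round(0).tolist())
q=np.array([n+[0,0,56]+ex*23*k for k in(1,-1)]); print((proj(w,q)+.5-[178,110])*2.6)
E
```

```text
clock: 15.08
eef_pos: [527.8, 267.5, 66.9]
eef_rot: [-1.57, 0.0, -1.485]
wrist_force: [-1.1, -0.0, -1.3]
finger_gap: 9.4
[-1.0546637  -0.02681483 -1.32860162] 9.384864569481193 [527.81965807 267.46545174  66.88863079] [-1.57008729e+00  2.55443344e-04 -1.48486182e+00]
plate top [[102.0, 190.0], [296.0, 190.0]]
plate bot [[104.0, 187.0], [294.0, 187.0]]
rim [[119.0, 190.0], [279.0, 190.0]]
[[199.04777166 230.26748504]
 [198.98933945 391.41875575]]
```

View pics/f8.png

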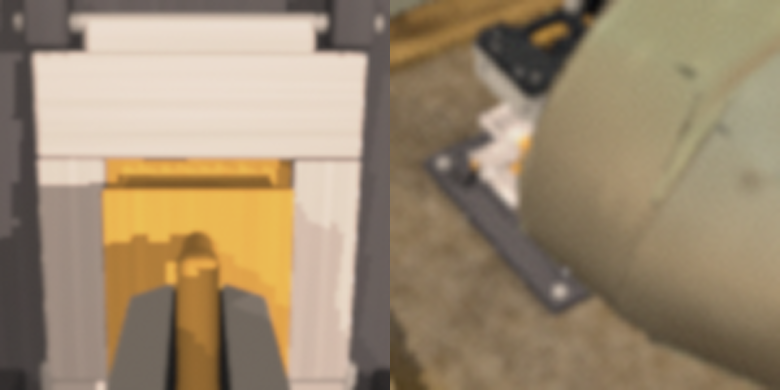

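The plate sits centred over the box: its far edge at y≈188 spans x 103–293, the frame spans 32–365, and a dark far wall strip shows beneath. The side camera is blocked by the hood. The plate's apparent width (190 against 194 predicted) hints that it may be a bit low, so I measure it more precisely.

```bash
python3 - <<'E'
from h import *
from scipy.optimize import least_squares
def edges(c,rows,ul,ur):
    im=c["color"].astype(float); out=[]
    for r in rows:
        p=im[r-1:r+2].mean(0)[:,2]
        def e(lo,hi):
            g=np.abs(np.diff(p[lo:hi])); g=np.where(g>g.max()*.3,g,0); i=np.arange(lo,hi-1)+.5; return (g*i).sum()/g.sum()
        out.append((r,e(*ul),e(*ur)))
    return np.array(out)
a=.086; ex=np.array([np.cos(a),np.sin(a),0]);ey=np.array([-ex[1],ex[0],0])
def rep(fn,rows,ul,ur,half,x0):
    c=load(fn); E=edges(c,rows,ul,ur)
    for z in x0:
        L=[atz(c,(e[1],e[0]),z) for e in E]; Rr=[atz(c,(e[2],e[0]),z) for e in E]
        w=[(l-r)@ey for l,r in zip(L,Rr)]; m=np.mean([(l+r)/2 for l,r in zip(L,Rr)],0)
        print(fn,z,"w",np.round(w,1),np.mean(w).round(2),"lat",((m-[527.4,266.1,0])@ey).round(2))
    print(E[::3].round(1).tolist())
rep("w8",range(186,200,2),(210,226),(284,297),25,(47,50,53))
rep("w8",range(140,168,3),(184,200),(310,325),48,(24,))
# same for pickup view: plate on board, yaw differs
c=load("w5"); E=edges(c,range(152,196,4),(232,245),(270,284)); b=-.277; py=np.array([-np.sin(b),np.cos(b),0])
print("w5",np.mean([(atz(c,(e[1],e[0]),18)-atz(c,(e[2],e[0]),18))@py for e in E]))
c=load("w8"); col=c["color"][170:195,225:240].astype(float).mean(1)[:,2]; print(col.round(0))
E
```

```text
w8 47 w [51.4 51.4 51.5 51.6 51.7 51.8 51.8] 51.6 lat 0.4
w8 50 w [50.6 50.6 50.7 50.8 50.9 51.  51. ] 50.8 lat 0.39
w8 53 w [49.8 49.8 49.9 50.  50.1 50.1 50.2] 49.99 lat 0.39
[[186.0, 216.5, 290.4], [192.0, 216.6, 290.4], [198.0, 216.6, 290.3]]
w8 24 w [95.3 95.3 95.4 95.7 95.8 95.6 95.3 95.2 95.5 95.6] 95.47 lat -0.17
[[140.0, 190.8, 318.0], [149.0, 190.9, 317.7], [158.0, 191.7, 316.9], [167.0, 191.9, 316.6]]
w5 51.71472416520689
[152. 106.  79.  77.  79.  80.  75.  63.  54.  48.  45.  46.  57.  73.
  81.  83.  83.  83.  83.  83.  83.  83.  83.  83.  83.]
```

Width fits 50.0 mm at z=53, so the underside is near 50. The slight trend along the rows could be tilt, so I check levelness over a longer edge.

```bash
python3 - <<'E'
from h import *
c=load("w8"); im=c["color"].astype(float)
a=.086; ex=np.array([np.cos(a),np.sin(a),0]);ey=np.array([-ex[1],ex[0],0]); n=np.array([527.4,266.1,53])
s=np.linspace(-33,33,200)
PL=proj(c,[n+ex*k+ey*25.4 for k in s]);PR=proj(c,[n+ex*k-ey*24.6 for k in s])
for r in range(184,266,6):
    p=im[r-1:r+2].mean(0)[:,2]
    def e(g0):
        lo=int(g0)-6; g=np.abs(np.diff(p[lo:lo+13])); k=g.argmax(); sl=slice(max(k-1,0),k+2); return ((np.arange(12)[sl]+lo+.5)*g[sl]).sum()/g[sl].sum(), g.max()
    l0=np.interp(r,PL[::-1,1],PL[::-1,0]); r0=np.interp(r,PR[::-1,1],PR[::-1,0])
    L,R_=e(l0),e(r0); print(r,"L %.1f pred %.1f (%.0f)  R %.1f pred %.1f (%.0f) width diff %.2f"%(L[0],l0,L[1],R_[0],r0,R_[1],R_[0]-L[0]-r0+l0))
print(PL[[0,-1]],PR[[0,-1]])
cv2.imwrite("pics/g8.png",cv2.resize(c["color"][170:290,190:320],None,fx=5,fy=5,interpolation=cv2.INTER_CUBIC)[:,:,::-1])
E
```

```text
184 L 216.5 pred 216.3 (19)  R 290.5 pred 290.6 (42) width diff -0.38
190 L 216.6 pred 216.5 (22)  R 290.4 pred 290.4 (37) width diff -0.15
196 L 216.6 pred 216.7 (20)  R 290.3 pred 290.2 (37) width diff 0.21
202 L 216.7 pred 216.9 (19)  R 290.3 pred 290.0 (33) width diff 0.51
208 L 217.5 pred 217.1 (26)  R 289.7 pred 289.8 (31) width diff -0.46
214 L 217.6 pred 217.3 (26)  R 289.5 pred 289.6 (33) width diff -0.33
220 L 217.7 pred 217.6 (25)  R 289.3 pred 289.4 (36) width diff -0.22
226 L 218.3 pred 217.8 (25)  R 289.3 pred 289.2 (36) width diff -0.37
232 L 218.4 pred 218.0 (25)  R 289.3 pred 289.0 (33) width diff -0.08
238 L 218.5 pred 218.2 (24)  R 288.6 pred 288.7 (35) width diff -0.46
244 L 218.7 pred 218.4 (25)  R 288.4 pred 288.5 (37) width diff -0.37
250 L 218.7 pred 218.7 (22)  R 288.3 pred 288.3 (37) width diff 0.05
256 L 218.5 pred 218.9 (20)  R 288.5 pred 288.1 (28) width diff 0.85
262 L 217.7 pred 219.1 (17)  R 289.4 pred 287.8 (16) width diff 2.94
[[219.44103933 270.26696393]
 [216.23424703 182.51175495]] [[287.52304081 270.27586905]
 [290.69086525 182.51309108]]
```

View pics/g8.png

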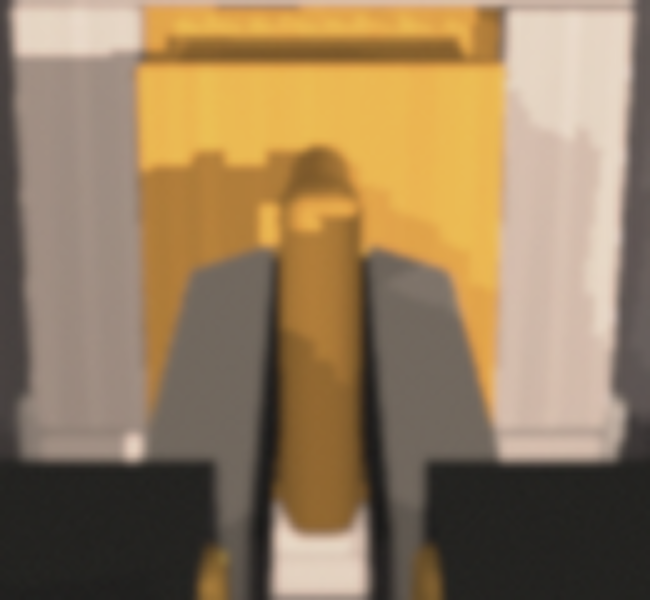

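The edges match a level plate at z=53 over their whole visible length: width differences stay within ±0.5 px up to row 250, with no trend (the last two rows read the fingers, not the plate). The far edge is at row 182.4 against 182.5 predicted. I let it settle briefly and hand in.

```bash
python3 -m jog '[{"grip":0.5,"dx":0,"dy":0,"dz":0,"spin":0},{"grip":0.5,"dx":0,"dy":0,"dz":0,"spin":0},{"grip":0.5,"dx":0,"dy":0,"dz":0,"spin":0}]'
python3 - <<'E'
from h import *
a=save("top","t9"); b=load("top0")
for n,(u,v) in dict(cup=(450,204),bottle=(539,208),tin=(382,197),brick=(406,295)).items():
    x,y=int(u*.64),int(v*.64); p=lambda c:c["color"][y-18:y+19,x-18:x+19].astype(float); print(n,np.abs(p(a)-p(b)).mean().round(1))
print(monitor.read_state()["qd"].round(3),ticket.sign_off())
E
```

```text
clock: 15.6
eef_pos: [527.6, 267.4, 66.5]
eef_rot: [-1.571, 0.0, -1.485]
wrist_force: [0.2, 0.6, -0.3]
finger_gap: 10.0
cup 2.0
bottle 2.1
tin 2.0
brick 2.0
the job is handed in; nothing more can be done
[ 0.002  0.002  0.003 -0.001  0.     0.001] None
```

The job is handed in. The frame is snapped shut over the box foot, and the arm is holding the brass plate still above the open box. It took about 15.7 s of the 69 s allowed.

- **Frame:** I pressed it down along its arc until it hit the rigid stop, where the upward force on the tool reached 16.7 N at a fingertip height of about 24 mm. Afterwards the tab sat at the pixel predicted for fully shut.
- **Plate:** I gripped it by its bar at 30 N and carried it over the brick with about 90 mm planned clearance. The last wrist picture matches a level plate with its underside at about 50 mm, so a gap of about 10 mm. It is centred sideways to within about 0.5 to 1 mm, with its long side along the box to within about 0.01 rad.
- **Bystanders:** The top view shows no change at the cup, bottle, tin or brick.

Some checks were weak or disagreed:

- **Frame angle:** The first fit of the hinge put the frame angle near 0.95 rad. I used the hinge pins and box foot instead, which gave about 0.8 rad.
- **Side camera:** The hood blocked its view of the jig, so the gap and level rest on the wrist camera and the arm's position.
- **Wrist force:** The last vertical reading was −0.3 N, less than the plate's weight. The readings swing by about 1 N, and the finger opening still reads 10 mm on the bar.
- **Plate width:** By eye it first looked about 2% narrow, but a finer measurement gave 50.0 mm.
- **Refused call:** One move was refused whole because its rows lacked some keys; nothing moved.

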